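# Clear the flux bottle out of the vise and clamp the heat sink

### The job

Somebody has left a flux bottle standing between the jaws of the bench vise, in front of the heat sink. Lift it out, keeping it upright, and stand it in the empty steel tray; then turn the crank clockwise until the sliding jaw has pushed the heat sink square against the fixed jaw and holds it firmly, hand-tight but not over-tightened, and let go. Leave the other things on the bench where they are.

Things in the scene. Friction and masses are not known exactly. Their poses are not given: they have to be found in the camera images.
- vise: low steel rack vise, fixed to the bench: dark bed 100 wide (x) by 315 long (y from -185 to 130), top 20 above the bench. Origin on the bench under the bed; its y axis is the vise's axis, from the crank end (-y) to the fixed jaw (+y); z up. A grey gear housing, 90 wide and 56 high, stands at y from -180 to -105
- fixed_jaw: steel block 100 wide, 25 thick, 45 high on the bed (top 65 above the bench) at the +y end of the vise. Origin: middle of the lower edge of its clamping face (which faces the vise's -y), on the bed
- jaw: the sliding jaw, a steel block 100 wide, 30 thick, 45 high, same axes as the vise. Origin: middle of the lower edge of its clamping face (which faces the vise's +y), on the bed; the block lies behind it, towards -y. It slides along the vise's y, driven by the crank, 18 mm per radian (113 mm per turn)
- crank (a joint): angle of the hand crank, rad, 0 to 6.1: 0 = jaw fully open, growing clockwise as seen from above, which closes the jaw. At 0 the knob points along the vise's -x. Its own friction (about 0.4 N m, some 7 N at the knob) keeps it where it is left, and keeps up to about 20 N of clamping force when it is let go. Every further 1 N at the knob presses the jaw with about 3.3 N more
- crank_axis (a point): point on the vertical axis of the crank, at the height of the middle of the knob (100 mm above the bench); crank radius, axis to knob, 60 mm. The flat arm is 18 wide and its top is 73 above the bench
- knob_mid (a point): middle of the upright black crank knob, round, 24 diameter, 48 high (from 75 to 123 above the bench); it spins freely on the crank arm, so it can be held while the hand goes round without turning
- heat_sink: loose finned aluminium heat sink, 70 (x) by 45 (y) by 50 high, 0.25 kg, standing on the vise bed in front of the fixed jaw, some mm away from it and a little skewed. Origin: centre of its underside; its y faces are the ones clamped. More than 70 N of jaw force (about 28 N at the knob) is over-tightening and dents it
- bottle: closed white plastic flux bottle, round, 36 diameter, straight-sided up to 100, grey nozzle to 124 high, about 0.14 kg, standing on the vise bed between the sliding jaw and the heat sink. Origin: centre of its underside; z is up when it stands
- tray: empty, undivided square steel tray, 140 by 140, rim 22 high, walls and floor 4 to 5 thick, fixed to the bench, left or right of the vise. Origin: centre of its underside
- parts_box: green plastic compartment box, 150 by 130 by 30 high, fixed to the bench on the other side; not a place for the bottle. Origin: centre of its underside
- spare_bottle: a second bottle, same as the flux bottle, standing on the bench beyond the vise: leave it. Origin: centre of its underside
- jar: amber jar, 54 diameter, 62 high, on the bench beyond the vise: leave it. Origin: centre of its underside
- screwdriver: screwdriver 190 long lying near the robot: leave it. Origin: on the bench under its middle
- reel: solder reel, 62 diameter, 39 high, lying near the robot: leave it. Origin: centre of its underside
- multimeter: orange hand-held multimeter, 180 by 85 by 40, lying on the right: leave it. Origin: centre of its underside
- brush: brush 160 long lying on the left: leave it. Origin: on the bench under its middle
Things that resemble listed ones, but are neither listed nor needed, are in the scene too. What is shaped like the bottle but red is not meant. Of the things that look like the tray, the larger one is meant.

How it is judged:
By the outcome, as a careful person would: the job done as asked, in the order asked, and still so for the second after the job is handed in, with the robot touching nothing.
It also fails if it takes over 70 s, if anything falls off the work surface, if the arm or the gripper's body presses on something with over 40 N, if the wrist force passes 120 N, or if a joint passes its speed limit or range.

### The arm

A 6-joint arm with a two-finger parallel gripper is mounted at the origin on the work surface. World frame = base frame: x ahead of the robot, y to its left, z up, the work surface at z = 0. Lengths are in m, angles in rad, forces in N, time in s.
With the tool pointing down it reaches from about 0.35 to 0.85 m from the base axis. Payload 8.1 kg.
Tool frame: the origin (TCP) lies on the centre line of the jaws, within the pads' length; the fingertips stand robot.tips_ahead ahead of it and the grasp point (between the pads) lies 6 mm ahead of it (robot.tips_ahead is the distance from the TCP to the fingertips, in m); z points along the fingers, y is the line along which they close (so a half turn about z gives the same grasp; the last joint's range is limited). The gripper opens to 93 mm and grips with 3 to 60 N. Pads are 15 mm wide; open, the fingers measure 128 mm over their backs; the gripper's body (75 mm by 188 mm) begins 65 mm behind the grasp point.
Start: joints at [1.059, 0.13, 1.488, -0, 1.523, -0.085], TCP at [0.248, 0.546, 0.244] pointing down, gripper open.
Joint ranges: [-2.96, 2.96], [-0.89, 2.26], [0.02, 2.5], [-1.34, 4.48], [0, 2.73], [-2.66, 2.66]. Speed limits (rad/s): [2.39, 2.39, 2.79, 3.14, 3.14, 3.14].

### API

Orientations are given as a rotation vector (axis times angle).
In Python, from plant import robot gives the robot as it stands.
- The arm moves only by the tool apply_moves, never from a script. Its arguments are lists of equal length, an entry for each row: "delta_pos": the shift along the tool's x, y, z in cm, a list of three; "twist": the turn about the tool's z in rad. A call has 1 to 8 rows; each row shifts and turns the commanded pose from where the row before left it, along the tool's axes as they then stand; what a row does not reach is not made up. A row lasts 1/8 s, in which the tool goes at most 62.5 mm and 10.7 degrees, less where a joint would pass 70% of its speed; a pose out of reach is approached as far as the arm can. A call with a gripper value outside its range is refused whole. "gripper" is the finger opening in cm, from 0 to 9.3, set as the call begins (left out, the last holds). The fingers move at their own pace and stop on an object; "squeeze" is the grip in N (left out, the last holds). Time passes only in rows, so rows that do not move let the fingers close. It gives the time, the measured TCP pose, the force, the opening and the grip force at its end, in the units of the state.
- robot.read_state(): the state, without advancing time (a new reading comes with each control period).
- robot.read_camera(name): name is "side" or "top" or "wrist"; returns a dict with "frame" (480x640x3 uint8, red, green, blue), "vertical_fov" (degrees; the focal length in pixels is half the picture's height over the tangent of half this angle, whatever the lens; pixels are square), "cx", "cy" (the principal point, pixels), "k1" (the pictures are not rectified: a ray, as slopes to the right and down, at radius r is drawn at 1 + k1 r^2 times it, then the intrinsics apply), "R" (3x3) and "t" (3): a world point X has camera coordinates R X + t. Camera axes: x right, y down, z forward; pixel columns grow to the right and rows downward; lengths in m; the calibration is good to about 2 mm. A picture is of the moment at which its call begins. There is no depth.
- robot.close_job(): hands the job in; it is judged then, once.
The state is a dict: "t": time; "q": joint angles; "dq": joint speeds; "joint_torque": joint torques, N m; "tool_pos": TCP position; "orientation": TCP orientation; "force": force on the tool from outside, world axes, zero at the start; "wrist_torque": the same for the moment, N m; "opening": finger opening in m; "gripper_force": force on a finger pad.
Only numpy, scipy, OpenCV 4.12 (cv2) and the standard library are available. Lean on these libraries where they do the work, as an engineer would, in place of code of your own. Each camera call takes 0.05 s, during which the arm holds its last target. There are 200 camera calls.

## Working session

There is one attempt and no reset: what is moved stays moved. The work goes in short steps, Python scripts to look and compute and a tool call to move; the robot and the scene stay as the last step left them, time stands still between calls to the robot, and variables do not carry over. Pictures are saved under pics/ and viewed, at most 10 in all, crops included, and the job is handed in when it is done.

Besides the shell and the picture viewer there is one more tool, called after ">>>" by a JSON object that holds its "api" and its "payload". apply_moves: Moves the arm, as the interface text tells. Its arguments: {"type":"object","properties":{"delta_pos":{"type":"array"},"twist":{"type":"array"},"gripper":{"type":"number"},"squeeze":{"type":"number"}},"required":["delta_pos","twist"]}

```bash
mkdir -p pics; cat > h.py <<'E'
import numpy as np, cv2, pickle
from plant import robot
def cap(n,f):
    c=robot.read_camera(n); cv2.imwrite(f'pics/{f}.png',c['frame'][:,:,::-1]); pickle.dump(c,open(f'{f}.pkl','wb')); return c
def load(f): return pickle.load(open(f'{f}.pkl','rb'))
def KD(c):
    f=240/np.tan(np.radians(c['vertical_fov'])/2)
    return np.array([[f,0,c['cx']],[0,f,c['cy']],[0,0,1]]),np.array([c['k1'],0,0,0.])
def px2w(c,uv,z):
    K,D=KD(c); p=cv2.undistortPoints(np.array([[uv]],float),K,D)[0,0]
    R=np.array(c['R']);t=np.array(c['t']); d=R.T@np.r_[p,1]; o=-R.T@t
    return o+d*(z-o[2])/d[2]
def w2px(c,X):
    K,D=KD(c); return cv2.projectPoints(np.array(X,float).reshape(-1,3),cv2.Rodrigues(np.array(c['R']))[0],np.array(c['t'],float),K,D)[0].reshape(-1,2)
E
python3 - <<'E'
from h import *
np.set_printoptions(precision=3,suppress=True)
for n in('top','side'):
    c=cap(n,n+'0');R=np.array(c['R']);print(n,c['vertical_fov'],c['k1'],-R.T@c['t']);print(R)
s=robot.read_state();print(s, robot.tips_ahead)
E
```

```text
top 54.971154619036206 -0.08283325639700574 [ 0.276 -0.022  1.279]
[[ 0.074 -0.997  0.002]
 [-0.969 -0.072 -0.237]
 [ 0.237  0.015 -0.971]]
side 43.8096178768688 -0.11863826684937478 [ 0.511 -1.106  0.799]
[[ 0.998 -0.055 -0.004]
 [-0.034 -0.541 -0.841]
 [ 0.044  0.839 -0.542]]
{'t': 0.1, 'q': array([ 1.059,  0.131,  1.489,  0.   ,  1.523, -0.085]), 'dq': array([ 0.   ,  0.001, -0.003, -0.001,  0.   ,  0.001]), 'joint_torque': array([  0.002, -56.134, -49.31 ,   0.077,   0.029,  -0.   ]), 'tool_pos': array([0.248, 0.546, 0.243]), 'orientation': array([-0.665, -3.07 ,  0.003]), 'force': array([0.265, 0.195, 0.211]), 'wrist_torque': array([0.03 , 0.052, 0.032]), 'gripper_force': 0.0, 'opening': 0.0931035582562595} 0.025
```

View pics/top0.png

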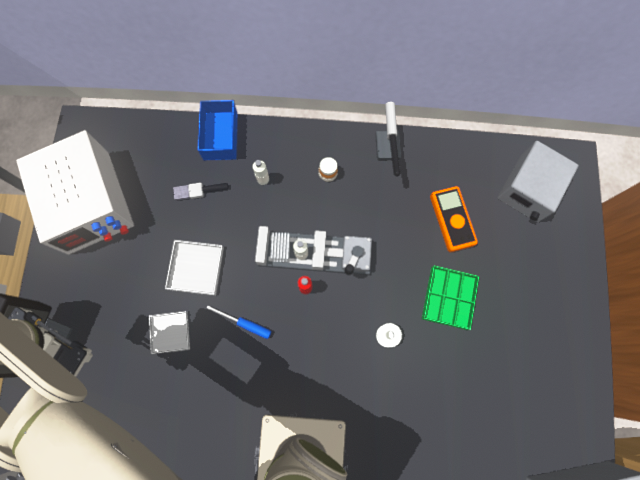

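View pics/side0.png

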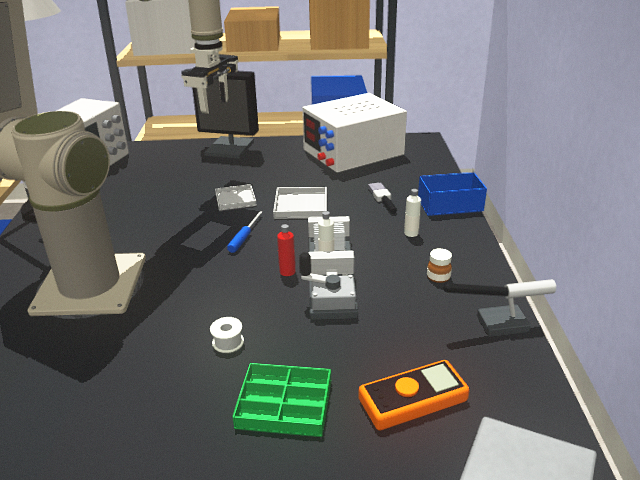

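The top view shows the vise, with the fixed jaw at (262,245), heat sink (280,247), white bottle (300,247), sliding jaw (319,249), crank axis about (358,253) and knob (349,267).
- **Bottle candidates:** the white one in the vise (300,247), the spare (261,172) and a red one (305,284). The one in the vise is meant.
- **Tray candidates:** (195,267) is larger and (169,332) is smaller. The larger is meant.

I'll confirm both in one crop.

```bash
python3 - <<'E'
from h import *
np.set_printoptions(precision=3,suppress=True)
im=cv2.imread('pics/top0.png')
cv2.imwrite('pics/crop1.png',cv2.resize(im[215:355,145:385],None,fx=3.333,fy=3.333,interpolation=cv2.INTER_CUBIC))
im=cv2.imread('pics/side0.png')
cv2.imwrite('pics/crop2.png',cv2.resize(im[170:330,210:370],None,fx=3.7,fy=3.7,interpolation=cv2.INTER_CUBIC))
E
```

```text
(no output)
```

View pics/crop1.png

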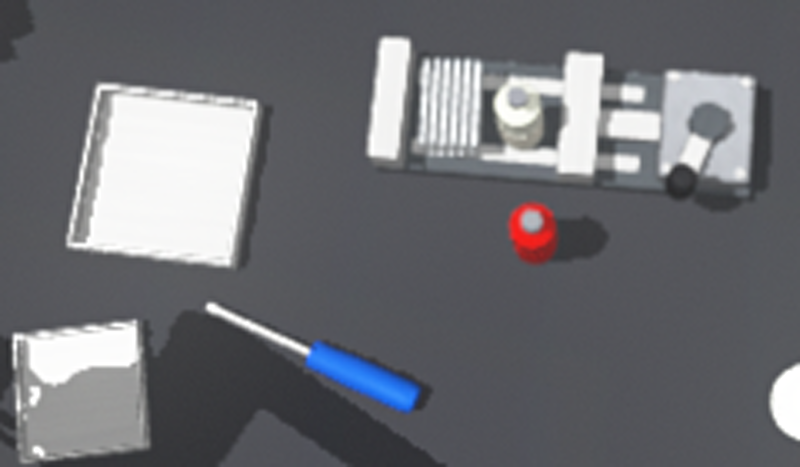

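View pics/crop2.png

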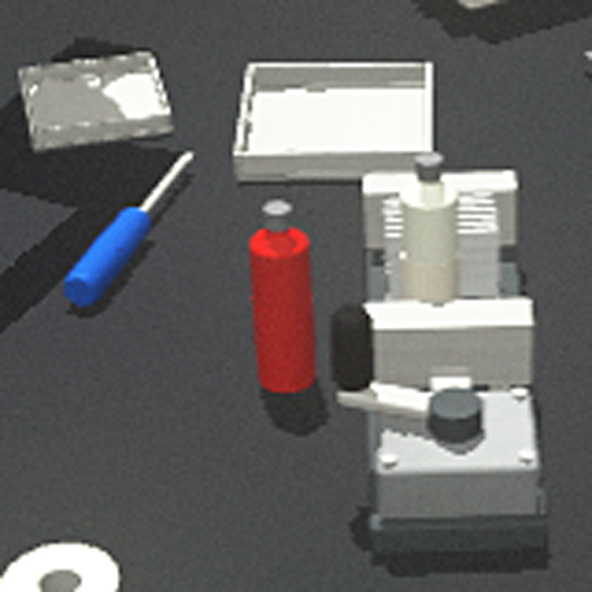

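```bash
python3 - <<'E'
from h import *
np.set_printoptions(precision=4,suppress=True)
T=load('top0');S=load('side0')
t=lambda x,y,z:px2w(T,(145+x/3.3333-.35,215+y/3.3333-.35),z)
s=lambda x,y,z:px2w(S,(210+x/3.7-.35,170+y/3.7-.35),z)
fj=np.array([t(*p,.065) for p in [(382,38),(411,40),(402,165),(368,160)]])
sj=np.array([t(*p,.065) for p in [(567,53),(604,55),(596,176),(560,173)]])
tr=np.array([t(*p,.022) for p in [(97,83),(260,100),(237,268),(67,245)]])
for n,a in(('fj',fj),('sj',sj),('tray',tr)):print(n,a,a.mean(0),np.linalg.norm(a-np.roll(a,-1,0),axis=1))
print('axis',sj.mean(0)-fj.mean(0))
print('fj side', [s(*p,.065) for p in [(363,173),(517,172)]])
print('sj side', [s(*p,.065) for p in [(368,302),(534,300)]])
print('bottle',t(517,96,.144),s(428,160,.144),'shoulder ctr top',t(517,103,.12))
print('red',t(531,220,.124),s(277,208,.124))
print('knob',t(682,176,.123),'mid', s(353,347,.1),'hub',t(711,122,.085),s(455,405,.085))
print('hs',[t(*p,.07) for p in [(424,58),(481,60),(474,157),(417,153)]])
print('housing',[t(*p,.056) for p in [(667,72),(755,75),(750,188),(665,180)]])
E
```

```text
fj [[0.6052 0.1587 0.065 ]
 [0.6053 0.1348 0.065 ]
 [0.501  0.1317 0.065 ]
 [0.503  0.1594 0.065 ]] [0.5536 0.1461 0.065 ] [0.0239 0.1044 0.0278 0.1023]
sj [[ 0.6038  0.0064  0.065 ]
 [ 0.6043 -0.0239  0.065 ]
 [ 0.5036 -0.0245  0.065 ]
 [ 0.5039  0.0045  0.065 ]] [ 0.5539 -0.0094  0.065 ] [0.0303 0.1007 0.029  0.0999]
tray [[0.5597 0.4033 0.022 ]
 [0.5554 0.2623 0.022 ]
 [0.4128 0.2642 0.022 ]
 [0.4205 0.4084 0.022 ]] [0.4871 0.3346 0.022 ] [0.141  0.1425 0.1443 0.1392]
axis [ 0.0003 -0.1555  0.    ]
fj side [array([0.5064, 0.1626, 0.065 ]), array([0.6083, 0.1575, 0.065 ])]
sj side [array([0.5072, 0.0072, 0.065 ]), array([0.6073, 0.0032, 0.065 ])]
bottle [0.5459 0.0399 0.144 ] [0.5459 0.0391 0.144 ] shoulder ctr top [0.5461 0.0407 0.12  ]
red [0.4551 0.0224 0.124 ] [0.4551 0.0225 0.124 ]
knob [ 0.4976 -0.0899  0.123 ] mid [ 0.4983 -0.0909  0.1   ] hub [ 0.5502 -0.1127  0.085 ] [ 0.5532 -0.1285  0.085 ]
hs [array([0.5896, 0.122 , 0.07  ]), array([0.5914, 0.0756, 0.07  ]), array([0.5108, 0.0741, 0.07  ]), array([0.5107, 0.12  , 0.07  ])]
housing [array([ 0.5962, -0.0766,  0.056 ]), array([ 0.599 , -0.1489,  0.056 ]), array([ 0.5046, -0.1493,  0.056 ]), array([ 0.5061, -0.0803,  0.056 ])]
```

The crops confirm it: the white bottle with the grey nozzle (crop 1 at 517,96) stands between the jaws. The larger tray measures 141×142 mm, which fits, and its centre is at (0.487,0.335). Sizes agree: jaws 100–104 wide, jaw thickness about 30, crank radius about 60. The bottle is at (0.546,0.040), seen the same from both cameras.

I'll turn the tool first so the fingers close along world x.

>>> {"api": "apply_moves", "payload": {"delta_pos": [[0,0,0],[0,0,0],[0,0,0],[0,0,0],[0,0,0],[0,0,0],[0,0,0]], "twist": [0.17,0.17,0.17,0.17,0.17,0.17,0.125], "gripper": 7, "squeeze": 12}}

```text
t: 0.98
tool_pos: [0.2482, 0.5459, 0.243]
orientation: [2.228, 2.215, -0.002]
force: [0.2, -0.8, 0.1]
opening: 0.07
gripper_force: 0.0
```

>>> {"api": "apply_moves", "payload": {"delta_pos": [[-4,2.5,0],[-4,2.5,0],[-4,2.5,0],[-4,2.5,0],[-4,2.5,0],[-4,2.5,0],[-4,2.5,0],[-4,2.5,0]], "twist": [0,0,0,0,0,0,0,0]}}

```text
t: 1.98
tool_pos: [0.4484, 0.2245, 0.2433]
orientation: [-2.222, -2.22, 0.001]
force: [0.6, 1.2, 0.1]
opening: 0.07
gripper_force: 0.0
```

>>> {"api": "apply_moves", "payload": {"delta_pos": [[-4,2.5,0],[-4,2.5,0],[-4,2.5,0],[-4,2,0],[-2.6,0.3,0],[0,0,0],[0,0,0]], "twist": [0,0,0,0,0,0,0]}}

```text
t: 2.85
tool_pos: [0.5456, 0.0405, 0.2433]
orientation: [-2.222, -2.22, 0.0]
force: [-0.6, 0.4, 0.0]
opening: 0.0701
gripper_force: 0.0
```

>>> {"api": "apply_moves", "payload": {"delta_pos": [[0,0,3],[0,0,3],[0,0,3],[0,0,2.5],[0,0,1.5],[0,0,0.7],[0,0,0]], "twist": [0,0,0,0,0,0,0]}}

```text
t: 3.72
tool_pos: [0.5459, 0.0402, 0.1068]
orientation: [-2.222, -2.221, -0.0]
force: [0.1, 0.4, 0.3]
opening: 0.0701
gripper_force: 0.0
```

>>> {"api": "apply_moves", "payload": {"delta_pos": [[0,0,0],[0,0,0],[0,0,0],[0,0,0],[0,0,0],[0,0,0]], "twist": [0,0,0,0,0,0], "gripper": 3, "squeeze": 12}}

```text
t: 4.47
tool_pos: [0.5459, 0.0398, 0.1069]
orientation: [2.222, 2.22, 0.0]
force: [-0.2, 0.6, 2.9]
opening: 0.0354
gripper_force: 12.0
```

>>> {"api": "apply_moves", "payload": {"delta_pos": [[0,0,-0.5],[0,0,-1.5],[0,0,-2],[0,0,-2],[0,0,-2],[0,0,-2],[0,0,-1.5],[0,0,-0.5]], "twist": [0,0,0,0,0,0,0,0]}}

```text
t: 5.48
tool_pos: [0.5464, 0.0399, 0.2281]
orientation: [2.222, 2.219, 0.002]
force: [0.4, -0.2, -0.9]
opening: 0.0357
gripper_force: 12.0
```

```bash
python3 - <<'E'
from h import *
a=cap('top','t1');b=cap('side','s1')
A=cv2.resize(a['frame'][190:310,150:390,::-1],None,fx=3.333,fy=2.5*1.333);B=cv2.resize(b['frame'][150:330,210:370,::-1],None,fx=2.2,fy=2.2)
o=np.zeros((400,800,3),np.uint8);A=cv2.resize(A,(440,220));o[:220,:440]=A;o[:396,440:792]=B
cv2.imwrite('pics/c3.png',o)
E
```

```text
(no output)
```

View pics/c3.png

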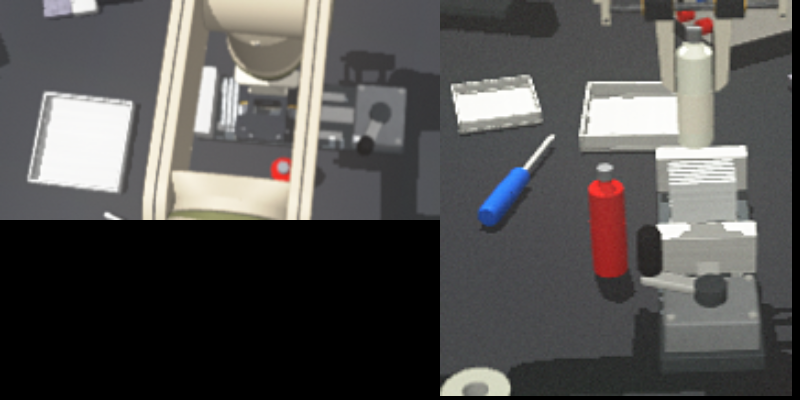

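The bottle hangs upright in the gripper (c3 at 695,90), and the heat sink, red bottle and crank haven't moved. Next I'll carry it to the tray.

>>> {"api": "apply_moves", "payload": {"delta_pos": [[1.5,-0.3,0],[3,-0.6,0],[4,-0.8,0],[4,-0.8,0],[4,-0.8,0],[4,-0.8,0],[4,-0.8,0],[3,-0.6,0]], "twist": [0,0,0,0,0,0,0,0]}}

```text
t: 6.58
tool_pos: [0.4894, 0.3172, 0.2255]
orientation: [-2.22, -2.221, 0.003]
force: [1.3, -0.4, -1.0]
opening: 0.0358
gripper_force: 12.0
```

>>> {"api": "apply_moves", "payload": {"delta_pos": [[1.5,-0.3,0],[0.5,-0.1,0.5],[0,0,2],[0,0,3],[0,0,3],[0,0,2],[0,0,1],[0,0,0]], "twist": [0,0,0,0,0,0,0,0]}}

```text
t: 7.58
tool_pos: [0.487, 0.3345, 0.111]
orientation: [-2.223, -2.22, 0.002]
force: [0.0, 1.0, -0.4]
opening: 0.0356
gripper_force: 12.0
```

>>> {"api": "apply_moves", "payload": {"delta_pos": [[0,0,0.8],[0,0,0.5],[0,0,0.3],[0,0,0.15],[0,0,0.1],[0,0,0]], "twist": [0,0,0,0,0,0]}}

```text
t: 8.32
tool_pos: [0.4872, 0.335, 0.0932]
orientation: [-2.223, -2.22, -0.0]
force: [-0.0, -0.4, -1.2]
opening: 0.0357
gripper_force: 12.0
```

>>> {"api": "apply_moves", "payload": {"delta_pos": [[0,0,0.1],[0,0,0.1],[0,0,0]], "twist": [0,0,0]}}

```text
t: 8.7
tool_pos: [0.4871, 0.3349, 0.091]
orientation: [-2.223, -2.22, 0.0]
force: [-0.1, 0.3, -1.3]
opening: 0.0357
gripper_force: 12.0
```

>>> {"api": "apply_moves", "payload": {"delta_pos": [[0,0,0.08],[0,0,0.08],[0,0,0]], "twist": [0,0,0]}}

```text
t: 9.07
tool_pos: [0.4874, 0.3352, 0.0908]
orientation: [2.222, 2.22, 0.001]
force: [-3.9, -2.4, 8.8]
opening: 0.0356
gripper_force: 12.0
```

Contact with the tray floor, so I'll release and rise.

>>> {"api": "apply_moves", "payload": {"delta_pos": [[0,0,-0.05],[0,0,0],[0,0,0],[0,0,0]], "twist": [0,0,0,0], "gripper": 6.5}}

```text
t: 9.57
tool_pos: [0.4871, 0.3349, 0.0898]
orientation: [-2.223, -2.22, 0.0]
force: [0.6, 0.7, 0.4]
opening: 0.0648
gripper_force: 0.0
```

>>> {"api": "apply_moves", "payload": {"delta_pos": [[0,0,-1],[0,0,-3],[0,0,-4],[0,0,-4],[0,0,-2],[-2,0,0],[-4,0,0],[-5,0,0]], "twist": [0,0,0,0,0,0,0,0]}}

```text
t: 10.58
tool_pos: [0.4857, 0.2228, 0.2273]
orientation: [-2.22, -2.221, 0.006]
force: [0.3, -0.0, -0.4]
opening: 0.0652
gripper_force: 0.0
```

>>> {"api": "apply_moves", "payload": {"delta_pos": [[-5,0.2,0],[-5,0.2,0],[-5,0.2,0],[-5,0.2,0],[-4,0.2,0],[-3.5,0.2,0],[-3,0,0],[0,0,0]], "twist": [0,0,0,0,0,0,0,0], "gripper": 6}}

```text
t: 11.58
tool_pos: [0.4969, -0.0823, 0.2275]
orientation: [-2.224, -2.214, 0.004]
force: [0.1, 0.5, 1.1]
opening: 0.0599
gripper_force: 0.0
```

```bash
python3 - <<'E'
from h import *
c=cap('wrist','w1');b=cap('side','s2')
o=np.zeros((480,800,3),np.uint8);o[:300,:400]=cv2.resize(c['frame'][:,:,::-1],(400,300));o[:400,400:]=cv2.resize(b['frame'][150:310,210:370,::-1],(400,400))
cv2.imwrite('pics/c4.png',o); print(robot.read_state()['tool_pos'],w2px(c,[[.498,-.0905,.123],[.554,-.113,.073]]),w2px(b,[.487,.335,.128]))
E
```

```text
[ 0.4974597  -0.08027335  0.22823811] [[317.98071231 266.78925173]
 [394.40643948 274.81215409]] [[298.79046996 163.3306567 ]]
```

View pics/c4.png

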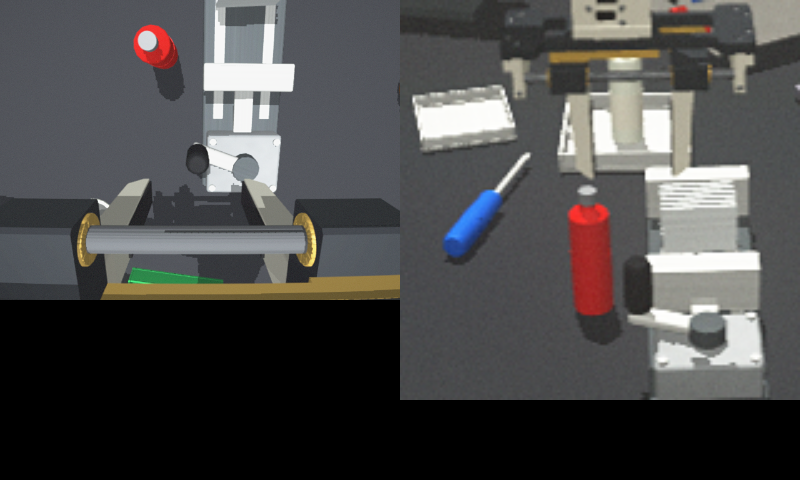

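The bottle stands in the tray (c4 at 625,110). The wrist view shows the knob at about (197,158) and the hub at (245,165) at 400×300. That's a few px from the prediction, so I'll let the arm settle and measure it properly.

>>> {"api": "apply_moves", "payload": {"delta_pos": [[-0.5,0,0],[0,0,0],[0,0,0]], "twist": [0,0,0]}}

```text
t: 12.05
tool_pos: [0.4988, -0.0846, 0.2301]
orientation: [2.222, 2.221, 0.0]
force: [0.4, -0.7, 0.3]
opening: 0.0601
gripper_force: 0.0
```

```bash
python3 - <<'E'
from h import *
c=cap('wrist','w2'); s=robot.read_state();print(s['tool_pos'],s['orientation'])
R=np.array(c['R']);print(-R.T@c['t'],R[2])
im=c['frame'][190:300,270:460,::-1].copy()
P=[[.498,-.0905,.123],[.498,-.0905,.075],[.554,-.113,.073]]+[[.554+a,y,.056] for a in(-.045,.045) for y in(-.076,-.151)]+[[.554+a,.0055,.065] for a in (-.05,.05)]
q=w2px(c,P);print(q)
im=cv2.resize(im,None,fx=4,fy=4,interpolation=cv2.INTER_CUBIC)
for x,y in q: cv2.circle(im,(int((x-270+.5)*4),int((y-190+.5)*4)),3,(0,0,255),-1)
cv2.imwrite('pics/c5.png',im)
E
```

```text
[ 0.49881448 -0.08465867  0.23011349] [2.22163998e+00 2.22101519e+00 1.74101845e-04]
[ 0.49786099 -0.01370949  0.37056353] [ 7.46971480e-04 -2.56806360e-01 -9.66462589e-01]
[[314.10653198 261.88592795]
 [314.05929694 241.98777795]
 [390.31212943 270.90757768]
 [328.7073448  216.88629965]
 [327.91021045 309.58687039]
 [448.14796085 216.93573506]
 [440.53712199 309.25364673]
 [322.76138171 102.36860691]
 [468.12736939 103.14295061]]
```

View pics/c5.png

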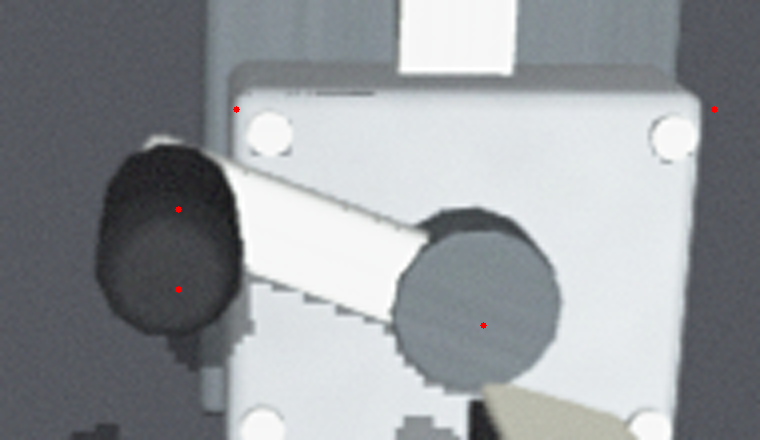

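```bash
python3 - <<'E'
from h import *
c=load('w2');f=lambda x,y,z:px2w(c,(270+x/4-.5,190+y/4-.5),z)
print('knob',f(169,272,.123));print('hub',[f(477,312,z) for z in(.073,.08,.09)])
print('screws',[f(*p,.058) for p in((270,134),(675,138),(262,428),(652,430))])
E
```

```text
knob [ 0.49657576 -0.08772318  0.123     ]
hub [array([ 0.55272997, -0.11036963,  0.073     ]), array([ 0.55143921, -0.10809575,  0.08      ]), array([ 0.54959527, -0.10484737,  0.09      ])]
screws [array([ 0.51516891, -0.08025818,  0.058     ]), array([ 0.59128564, -0.0810118 ,  0.058     ]), array([ 0.51439405, -0.139055  ,  0.058     ]), array([ 0.59115611, -0.13967951,  0.058     ])]
```

>>> {"api": "apply_moves", "payload": {"delta_pos": [[-0.3,-0.2,1],[0,0,3],[0,0,3],[0,0,2.5],[0,0,1.5],[0,0,0.8],[0,0,0.4],[0,0,0]], "twist": [0,0,0,0,0,0,0,0], "gripper": 4.5}}

```text
t: 13.1
tool_pos: [0.4971, -0.0882, 0.1085]
orientation: [2.222, 2.22, 0.001]
force: [0.1, -0.3, -0.1]
opening: 0.045
gripper_force: 0.0
```

>>> {"api": "apply_moves", "payload": {"delta_pos": [[0,0,0],[0,0,0],[0,0,0],[0,0,0],[0,0,0]], "twist": [0,0,0,0,0], "gripper": 2, "squeeze": 30}}

```text
t: 13.72
tool_pos: [0.4973, -0.0881, 0.1085]
orientation: [2.222, 2.22, 0.001]
force: [3.0, -0.2, 2.5]
opening: 0.0229
gripper_force: 30.0
```

```bash
cat > arc.py <<'E'
import sys;from h import *
C=np.array(eval(sys.argv[1])); a,d,n=map(float,sys.argv[2:5]);n=int(n)  # start angle, step, count
s=robot.read_state();p=s['tool_pos'];v=p[:2]-C;print(p,np.hypot(*v),np.arctan2(v[1],-v[0])%(2*np.pi),s['force'],s['opening'])
th=a+d*np.arange(n+1);P=C+.06*np.c_[-np.cos(th),np.sin(th)];D=np.diff(P,axis=0)*100
for k in range(0,n,8):print([[round(y,2),round(x,2),0] for x,y in D[k:k+8]])
E
python3 arc.py .553,-.110 .38 .1 40
```

```text
[ 0.49729262 -0.08814288  0.10851442] 0.059841838059156494 0.37389931660170966 [ 3.02504871 -0.21828641  2.48454949] 0.022856127094904324
[[np.float64(0.55), np.float64(0.25), 0], [np.float64(0.52), np.float64(0.3), 0], [np.float64(0.48), np.float64(0.35), 0], [np.float64(0.45), np.float64(0.4), 0], [np.float64(0.4), np.float64(0.44), 0], [np.float64(0.36), np.float64(0.48), 0], [np.float64(0.31), np.float64(0.51), 0], [np.float64(0.26), np.float64(0.54), 0]]
[[np.float64(0.2), np.float64(0.57), 0], [np.float64(0.14), np.float64(0.58), 0], [np.float64(0.08), np.float64(0.59), 0], [np.float64(0.02), np.float64(0.6), 0], [np.float64(-0.04), np.float64(0.6), 0], [np.float64(-0.1), np.float64(0.59), 0], [np.float64(-0.15), np.float64(0.58), 0], [np.float64(-0.21), np.float64(0.56), 0]]
[[np.float64(-0.27), np.float64(0.54), 0], [np.float64(-0.32), np.float64(0.51), 0], [np.float64(-0.37), np.float64(0.47), 0], [np.float64(-0.41), np.float64(0.44), 0], [np.float64(-0.45), np.float64(0.39), 0], [np.float64(-0.49), np.float64(0.34), 0], [np.float64(-0.52), np.float64(0.29), 0], [np.float64(-0.55), np.float64(0.24), 0]]
[[np.float64(-0.57), np.float64(0.18), 0], [np.float64(-0.59), np.float64(0.13), 0], [np.float64(-0.6), np.float64(0.07), 0], [np.float64(-0.6), np.float64(0.01), 0], [np.float64(-0.6), np.float64(-0.05), 0], [np.float64(-0.59), np.float64(-0.11), 0], [np.float64(-0.57), np.float64(-0.17), 0], [np.float64(-0.56), np.float64(-0.23), 0]]
[[np.float64(-0.53), np.float64(-0.28), 0], [np.float64(-0.5), np.float64(-0.33), 0], [np.float64(-0.46), np.float64(-0.38), 0], [np.float64(-0.42), np.float64(-0.43), 0], [np.float64(-0.38), np.float64(-0.47), 0], [np.float64(-0.33), np.float64(-0.5), 0], [np.float64(-0.28), np.float64(-0.53), 0], [np.float64(-0.22), np.float64(-0.56), 0]]
```

>>> {"api": "apply_moves", "payload": {"delta_pos": [[0.55,0.25,0],[0.52,0.3,0],[0.48,0.35,0],[0.45,0.4,0],[0.4,0.44,0],[0.36,0.48,0],[0.31,0.51,0],[0.26,0.54,0]], "twist": [0,0,0,0,0,0,0,0]}}

```text
t: 14.72
tool_pos: [0.5284, -0.0548, 0.1083]
orientation: [-2.221, -2.219, 0.004]
force: [-7.8, -0.8, 10.0]
opening: 0.0231
gripper_force: 30.0
```

>>> {"api": "apply_moves", "payload": {"delta_pos": [[0.2,0.57,0],[0.14,0.58,0],[0.08,0.59,0],[0.02,0.6,0],[-0.04,0.6,0],[-0.1,0.59,0],[-0.15,0.58,0],[-0.21,0.56,0]], "twist": [0,0,0,0,0,0,0,0]}}

```text
t: 15.72
tool_pos: [0.5756, -0.0537, 0.1084]
orientation: [-2.22, -2.219, -0.001]
force: [-4.9, 8.5, 9.6]
opening: 0.0238
gripper_force: 30.0
```

```bash
python3 arc.py .553,-.110 .38 .1 1
```

```text
[ 0.57560046 -0.05366181  0.10841898] 0.060702331743480685 1.9522997483905111 [-4.87454857  8.46077649  9.59596427] 0.023788388224034656
[[np.float64(0.55), np.float64(0.25), 0]]
```

>>> {"api": "apply_moves", "payload": {"delta_pos": [[-0.27,0.54,0],[-0.32,0.51,0],[-0.37,0.47,0],[-0.41,0.44,0],[-0.45,0.39,0],[-0.49,0.34,0],[-0.52,0.29,0],[-0.55,0.24,0]], "twist": [0,0,0,0,0,0,0,0]}}

```text
t: 16.73
tool_pos: [0.6091, -0.0871, 0.1085]
orientation: [-2.221, -2.22, -0.005]
force: [2.6, 9.0, 3.6]
opening: 0.0233
gripper_force: 30.0
```

>>> {"api": "apply_moves", "payload": {"delta_pos": [[-0.57,0.18,0],[-0.59,0.13,0],[-0.6,0.07,0],[-0.6,0.01,0],[-0.6,-0.05,0],[-0.59,-0.11,0],[-0.57,-0.17,0],[-0.56,-0.23,0]], "twist": [0,0,0,0,0,0,0,0]}}

```text
t: 17.73
tool_pos: [0.6078, -0.1348, 0.1086]
orientation: [2.221, 2.221, 0.005]
force: [5.5, 4.2, 2.4]
opening: 0.0234
gripper_force: 30.0
```

```bash
python3 arc.py .553,-.110 3.58 .06 32 | sed 's/np.float64//g'
```

```text
[ 0.60779076 -0.13475977  0.10856622] 0.06012548528531237 3.5660228733374604 [5.45060638 4.22976172 2.37707161] 0.023354526441391635
[[(-0.32), (-0.16), 0], [(-0.31), (-0.18), 0], [(-0.3), (-0.2), 0], [(-0.29), (-0.22), 0], [(-0.27), (-0.23), 0], [(-0.26), (-0.25), 0], [(-0.24), (-0.27), 0], [(-0.23), (-0.28), 0]]
[[(-0.21), (-0.29), 0], [(-0.19), (-0.3), 0], [(-0.17), (-0.32), 0], [(-0.15), (-0.33), 0], [(-0.13), (-0.33), 0], [(-0.11), (-0.34), 0], [(-0.09), (-0.35), 0], [(-0.07), (-0.35), 0]]
[[(-0.05), (-0.36), 0], [(-0.03), (-0.36), 0], [(-0.01), (-0.36), 0], [(0.01), (-0.36), 0], [(0.04), (-0.36), 0], [(0.06), (-0.36), 0], [(0.08), (-0.35), 0], [(0.1), (-0.35), 0]]
[[(0.12), (-0.34), 0], [(0.14), (-0.33), 0], [(0.16), (-0.32), 0], [(0.18), (-0.31), 0], [(0.2), (-0.3), 0], [(0.21), (-0.29), 0], [(0.23), (-0.28), 0], [(0.25), (-0.26), 0]]
```

>>> {"api": "apply_moves", "payload": {"delta_pos": [[-0.32,-0.16,0],[-0.31,-0.18,0],[-0.3,-0.2,0],[-0.29,-0.22,0],[-0.27,-0.23,0],[-0.26,-0.25,0],[-0.24,-0.27,0],[-0.23,-0.28,0]], "twist": [0,0,0,0,0,0,0,0]}}

```text
t: 18.73
tool_pos: [0.5898, -0.1571, 0.1085]
orientation: [2.221, 2.22, 0.004]
force: [6.1, 5.4, 1.5]
opening: 0.0233
gripper_force: 30.0
```

>>> {"api": "apply_moves", "payload": {"delta_pos": [[-0.21,-0.29,0],[-0.19,-0.3,0],[-0.17,-0.32,0],[-0.15,-0.33,0],[-0.13,-0.33,0],[-0.11,-0.34,0],[-0.09,-0.35,0],[-0.07,-0.35,0]], "twist": [0,0,0,0,0,0,0,0]}}

```text
t: 19.73
tool_pos: [0.5638, -0.1685, 0.1085]
orientation: [2.221, 2.22, 0.004]
force: [7.3, 5.0, 1.6]
opening: 0.0232
gripper_force: 30.0
```

>>> {"api": "apply_moves", "payload": {"delta_pos": [[-0.05,-0.36,0],[-0.03,-0.36,0],[-0.01,-0.36,0],[0.01,-0.36,0],[0,0,0]], "twist": [0,0,0,0,0]}}

```text
t: 20.35
tool_pos: [0.5491, -0.1693, 0.1085]
orientation: [2.222, 2.22, 0.003]
force: [4.3, 3.5, 1.6]
opening: 0.0237
gripper_force: 30.0
```

```bash
python3 arc.py .553,-.110 4.78 .02 24 | sed 's/np.float64//g'
```

```text
[ 0.54914388 -0.16926254  0.10849892] 0.059387864859569074 4.777365867913201 [4.31555351 3.5351786  1.57480473] 0.023663556806825112
[[(0.01), (-0.12), 0], [(0.01), (-0.12), 0], [(0.01), (-0.12), 0], [(0.02), (-0.12), 0], [(0.02), (-0.12), 0], [(0.02), (-0.12), 0], [(0.02), (-0.12), 0], [(0.03), (-0.12), 0]]
[[(0.03), (-0.12), 0], [(0.03), (-0.12), 0], [(0.03), (-0.12), 0], [(0.04), (-0.11), 0], [(0.04), (-0.11), 0], [(0.04), (-0.11), 0], [(0.04), (-0.11), 0], [(0.04), (-0.11), 0]]
[[(0.05), (-0.11), 0], [(0.05), (-0.11), 0], [(0.05), (-0.11), 0], [(0.05), (-0.11), 0], [(0.06), (-0.11), 0], [(0.06), (-0.11), 0], [(0.06), (-0.1), 0], [(0.06), (-0.1), 0]]
```

>>> {"api": "apply_moves", "payload": {"delta_pos": [[0.01,-0.12,0],[0.01,-0.12,0],[0.01,-0.12,0],[0.02,-0.12,0],[0.02,-0.12,0],[0.02,-0.12,0]], "twist": [0,0,0,0,0,0]}}

```text
t: 21.1
tool_pos: [0.5425, -0.1684, 0.1086]
orientation: [2.221, 2.22, 0.004]
force: [8.3, 4.1, -0.8]
opening: 0.0235
gripper_force: 30.0
```

>>> {"api": "apply_moves", "payload": {"delta_pos": [[0.02,-0.12,0],[0.03,-0.12,0],[0.03,-0.12,0]], "twist": [0,0,0]}}

```text
t: 21.48
tool_pos: [0.5389, -0.1677, 0.1086]
orientation: [2.221, 2.219, 0.004]
force: [8.2, 3.2, -0.4]
opening: 0.0236
gripper_force: 30.0
```

>>> {"api": "apply_moves", "payload": {"delta_pos": [[0.03,-0.12,0],[0.03,-0.12,0],[0.04,-0.11,0]], "twist": [0,0,0]}}

```text
t: 21.85
tool_pos: [0.5356, -0.1667, 0.1086]
orientation: [2.221, 2.219, 0.005]
force: [11.7, 1.4, -2.4]
opening: 0.0235
gripper_force: 30.0
```

```bash
python3 arc.py .553,-.110 5.02 .02 1 | sed 's/np.float64//g'; python3 -c "
from h import *
c=cap('side','s3');t=cap('top','t3')
o=np.zeros((400,800,3),np.uint8);o[:,:400]=cv2.resize(c['frame'][190:310,280:400,::-1],(400,400));o[:,400:]=cv2.resize(t['frame'][190:310,240:360,::-1],(400,400))
cv2.imwrite('pics/c6.png',o)"
```

```text
[ 0.53556118 -0.16671203  0.1085632 ] 0.05933268382379817 5.010710177013746 [11.7306633   1.35744456 -2.39921415] 0.023495804758584364
[[(0.04), (-0.11), 0]]
```

View pics/c6.png

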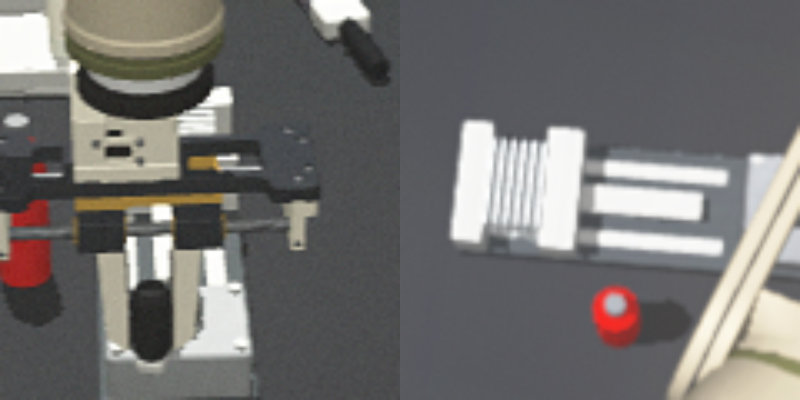

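The jaw has closed on the heat sink and the sink looks square against the fixed jaw (c6 right half, 520,185). The force is starting to rise, so I'll tighten in tiny steps.

>>> {"api": "apply_moves", "payload": {"delta_pos": [[0.02,-0.06,0],[0.02,-0.06,0],[0,0,0]], "twist": [0,0,0]}}

```text
t: 22.32
tool_pos: [0.5354, -0.1666, 0.1087]
orientation: [2.219, 2.218, 0.006]
force: [14.2, 0.0, -6.2]
opening: 0.0231
gripper_force: 30.0
```

>>> {"api": "apply_moves", "payload": {"delta_pos": [[0.02,-0.06,0],[0.02,-0.06,0],[0,0,0]], "twist": [0,0,0]}}

```text
t: 22.7
tool_pos: [0.5351, -0.1665, 0.1088]
orientation: [2.218, 2.216, 0.008]
force: [19.9, -0.9, -10.2]
opening: 0.0236
gripper_force: 30.0
```

>>> {"api": "apply_moves", "payload": {"delta_pos": [[0,0,0],[0,0,0]], "twist": [0,0]}}

```text
t: 22.95
tool_pos: [0.5351, -0.1665, 0.1088]
orientation: [2.218, 2.216, 0.008]
force: [20.3, 0.3, -9.3]
opening: 0.0237
gripper_force: 30.0
```

>>> {"api": "apply_moves", "payload": {"delta_pos": [[0,0,0],[0,0,0],[0,0,0],[0,0,0]], "twist": [0,0,0,0], "gripper": 4.5}}

```text
t: 23.45
tool_pos: [0.531, -0.1666, 0.1078]
orientation: [-2.222, -2.22, 0.001]
force: [0.9, 0.8, -0.9]
opening: 0.045
gripper_force: 0.0
```

>>> {"api": "apply_moves", "payload": {"delta_pos": [[0,0,-1],[0,0,-2.5],[0,0,-3],[0,0,-3],[-2,0,-2],[-4,0,0],[-4,0,0],[0,0,0]], "twist": [0,0,0,0,0,0,0,0]}}

```text
t: 24.45
tool_pos: [0.5309, -0.2692, 0.2238]
orientation: [2.225, 2.216, -0.001]
force: [0.4, 0.4, -0.0]
opening: 0.0449
gripper_force: 0.0
```

```bash
python3 -c "
from h import *
c=cap('side','s4');t=cap('top','t4')
o=np.zeros((480,800,3),np.uint8);o[:400,:400]=cv2.resize(c['frame'][170:330,260:420,::-1],(400,400));o[:400,400:]=cv2.resize(t['frame'][190:310,160:280,::-1],(400,400))
o[:400,400:]=cv2.resize(t['frame'][160:310,160:310,::-1],(400,400))
cv2.imwrite('pics/c7.png',o)"
```

```text
(no output)
```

View pics/c7.png

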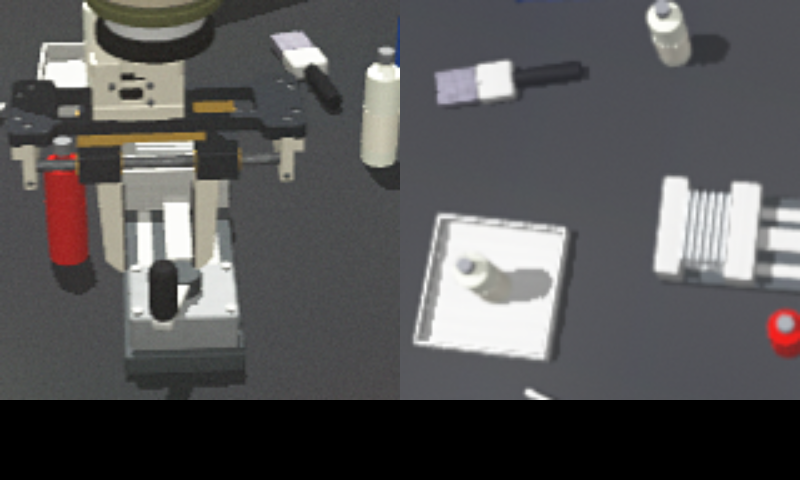

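The bottle stands upright in the tray (c7 at 478,278). The heat sink is flush between the jaws (708,228) and the gripper is clear of the crank, so I'll hand in.

```bash
python3 -c "
from plant import robot
print(robot.close_job())"
```

```text
the job is handed in; nothing more can be done
None
```

The job is handed in at about 24.5 s: the flux bottle stands upright in the larger tray, the heat sink looks square between the jaws, tightened with about 20 N at the knob (roughly 43 N on the jaw) before letting go, and the gripper is clear; the judging result was not shown.

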